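# Press a keyed shaft home into a belt pulley

## Robot

A 6-joint arm with a two-finger parallel gripper is mounted at the origin on a cart in front of the work surface, level with it; the furniture and walls round the work are solid. World frame = base frame: x ahead of the robot, y to its left, z up, the work surface at z = 0. Lengths are in mm, angles in rad, forces in N, time in s.
With the tool pointing down it reaches from about 275 to 775 mm from the base axis. Payload 14.6 kg.
Tool frame: the origin (TCP) lies between the finger pads, 19 mm behind the fingertips; this is the grasp point; z points along the fingers, y is the line along which they close (so a half turn about z gives the same grasp; the last joint's range is limited). The gripper opens to 85 mm and grips with 20 to 120 N. Pads are 22 mm wide; open, the fingers measure 114 mm over their backs; the gripper's body (76 mm by 85 mm) begins 54 mm behind the grasp point. The pads swing forward as they close: fully open they stand 13 mm farther back than shut.
Start: joints at [0.968, 0.263, -0.048, 1.259, 0, 1.415], TCP at [227.321, 473.237, 249.978] pointing down, gripper open.
Joint ranges: [-2.65, 2.65], [-0.89, 1.7], [-1.18, 1.37], [-2.13, 2.11], [-1.35, 1.29], [-3.14, 3.14]. Speed limits (rad/s): [1.89, 1.89, 2.57, 2.79, 3.14, 3.14].

## Interface

Orientations are given as a rotation vector (axis times angle).
In Python, from workcell import read_state, camera, camera_info, job_done gives the robot as it stands.
- The arm moves only by the tool jog_arm, never from a script. Its argument "deltas" is a list of rows, each an object with "fingers": the closure, from 0 (fully open) to 1 (shut); "translation": the shift along the tool's x, y, z in mm, a list of three; "spin": the turn about the tool's z in rad. A call has 1 to 10 rows; each row shifts and turns the commanded pose from where the row before left it, along the tool's axes as they then stand; what a row does not reach is not made up. A row lasts 1/12 s, in which the tool goes at most 41.7 mm and 7.16 degrees, less where a joint would pass 70% of its speed; a pose out of reach is approached as far as the arm can. A call with a gripper value outside its range is refused whole. The fingers move at their own pace and stop on an object; "squeeze" is the grip in N (left out, the last holds). Time passes only in rows, so rows that do not move let the fingers close. It gives the time, the measured TCP pose, the force, the opening and the grip force at its end, in the units of the state.
- read_state(): the state, without advancing time (a new reading comes with each control period).
- camera(name): name is "scene" or "top" or "wrist"; returns the picture (480x640x3 uint8, red, green, blue); there is no depth.
- camera_info(name): a dict with "camera_matrix" (3x3 intrinsics, pixels), "xyz" and "rotation" of the camera in the world. Camera axes: x right, y down, z forward; pixel columns grow to the right and rows downward; lengths in mm; the calibration is good to about 2 mm. A picture is of the moment at which its call begins: read the wrist's pose just before it. camera_info takes no time and is no camera call; for the wrist camera it gives the pose at the moment of the call.
- job_done(): hands the job in; it is judged then, once.
The state is a dict: "time_s": time; "joint_positions": joint angles; "qd": joint speeds; "tau": joint torques, N m; "tool_pos": TCP position; "eef_rot": TCP orientation; "wrist_force": force on the tool from outside, world axes, zero at the start; "ft_torque": the same for the moment, N m; "width": opening from 0.0 (shut) to 1.0 (fully open); "grip_force": force on a finger pad.
Only numpy, scipy, OpenCV 4.12 (cv2) and the standard library are available. Lean on these libraries where they do the work, as an engineer would, in place of code of your own. Each camera call takes 0.05 s, during which the arm holds its last target. There are 200 camera calls.

## Task

Assemble the belt drive: set the pulley flange down, flat, into the square nest of the assembly fixture and let go of it, then take the shaft out of its stand by the head, push its nose into the pulley's bore, turning it until the key slips into the keyway, and keep pushing against the fixture's spring pin until the shoulder sits on the pulley. The spring pushes the shaft out again if you let go, so finish while still gripping its head and holding it pressed fully home, ready for the grub screw to be tightened. Leave the other things on the bench where they are.

Things in the scene. Friction and masses are not known exactly. Their poses are not given: they have to be found in the camera images.
- fixture: Assembly fixture bolted to the bench: dark base plate 150 x 104 x 10 mm, on it a block 100 x 100 mm, its top 38 mm above the bench. In its middle a square pocket (the nest) 62.4 x 62.4 mm, 8 mm deep, the upper 2.5 mm a 45 degree lead-in. Origin on the bench under the pocket's centre; x and y along the pocket's sides, z up. The pulley may sit in it at any of the four quarter turns.
- nest (a point): Centre of the pocket's floor, 30 mm above the bench, axes as the fixture's; a 31 mm hole in the floor lets the shaft's nose through.
- ejector_pin (a joint): Brass spring pin, 16 mm in diameter, in the middle of the nest; 0 with its top 3 mm above the pocket's floor, grows as it is pushed straight down, 0.016 m at most. It takes 5.6 N to start and 450 N/m more: 12 N at 0.014 m, where the shaft is fully home in the seated pulley. It lifts the shaft if nothing holds it down.
- pulley: Belt pulley, loose, flange down on the bench: dark square flange 60 x 60 x 9 mm, on it a round toothed aluminium rim 48 mm in diameter up to 33 mm total height (grasp across the rim from above, fingertips above the flange). Bore 26 mm in diameter right through along z. Origin at the centre of the flange's underside, x and y along its sides, x towards the keyway, z up. About 0.32 kg.
- pulley_face (a point): Centre of the pulley's top face, where the bore opens, 33 mm above its underside. From here the keyway runs down the bore's wall to the bottom: an open slot 10 mm wide on the pulley's +x side, reaching 17.5 mm from the axis.
- shaft_stand: White plastic block 56 x 56 x 22 mm, fixed, with a round blind hole 26 mm wide and 16 mm deep in which the shaft stands. Origin on the bench under the hole.
- shaft: Steel shaft 86 mm long, upright in the stand, 0.28 kg. Origin at the nose tip, z up. From the tip: taper from 16 to 24 mm diameter over 8 mm, round body 24 mm in diameter to 44 mm, collar 36 mm in diameter to 50 mm, head to 86 mm. Brass key on the +x side, 8 mm wide, 16 mm from the axis, 18 to 40 mm above the tip: 18 mm of nose enters the bore before the key meets the pulley.
- shaft_shoulder (a point): Centre of the collar's underside, 44 mm above the nose tip; it lies on the pulley's top face when the shaft is home.
- shaft_head (a point): Middle of the shaft's head, 68 mm above the nose tip. The head is 36 mm high, 27 mm wide along x, with two flats 18 mm apart facing +y and -y: grasp it across the flats from above, fingertips just above the collar, whose top is 18 mm below this point.
- multimeter: Teal hand multimeter 150 x 74 x 45 mm lying in front; bystander, origin under its middle.
- solder_spool: Grey spool of solder, 58 mm in diameter, 40 mm high; bystander, origin under its middle.
- screwdriver_red: Screwdriver with red handle, 175 mm long, lying in front; bystander, origin under its middle.
- hex_key_stand: Black block with five hex keys, 29 x 60 x 81 mm; bystander, origin under its middle.
- marker_blue: White marker with blue cap, 126 mm long, lying; bystander, origin under its middle.
- side_cutter: Side cutters with teal handles, 132 mm long, lying at the back; bystander, origin under its middle.

How it is judged:
By the outcome, as a careful person would: the job done as asked, in the order asked, and still so for the second after the job is handed in, while the arm keeps its last pose, push and grip.
It also fails if it takes over 54 s, if anything falls off the work surface, if the arm or the gripper's body presses on something with over 40 N, if the wrist force passes 120 N, or if a joint passes its speed limit or range.

## Working session

There is one attempt and no reset: what is moved stays moved. The work goes in short steps, Python scripts to look and compute and a tool call to move; the robot and the scene stay as the last step left them, time stands still between calls to the robot, and variables do not carry over. Pictures are saved under pics/ and viewed, at most 11 in all, crops included, and the job is handed in when it is done.

Besides the shell and the picture viewer there is one more tool, called after "Request:" by a JSON object that holds its "name" and its "arguments", one argument or row to a line. jog_arm: Moves the arm, as the interface text tells. Its arguments: {"type":"object","properties":{"deltas":{"type":"array"},"squeeze":{"type":"number"}},"required":["deltas"]}

```bash
mkdir -p pics
python3 - <<'E'
from workcell import *
import cv2, numpy as np
for n in ("scene","top"):
    im=camera(n); cv2.imwrite(f"pics/{n}0.png",im[...,::-1]); i=camera_info(n); print(n,np.round(i["camera_matrix"],1).tolist(),np.round(i["xyz"],1),np.round(i["rotation"],4).tolist())
s=read_state(); print(s["time_s"],s["tool_pos"],s["eef_rot"],s["wrist_force"],s["width"])
E
```

```text
scene [[624.2, 0.0, 320.8], [0.0, 624.2, 228.6], [0.0, 0.0, 1.0]] [-186.   789.3  690.4] [-1.0423, 2.2593, -1.1648]
top [[508.6, 0.0, 314.9], [0.0, 508.6, 236.9], [0.0, 0.0, 1.0]] [ 277.3  222.  1047.5] [-2.097, 2.1237, -0.187]
0.1 [227.18279996 473.04726744 249.58892269] [-6.97467910e-01 -3.06284960e+00  1.34124659e-03] [-0.05999166 -0.10651671 -0.59139498] 1.0005822938641722
```

View pics/top0.png

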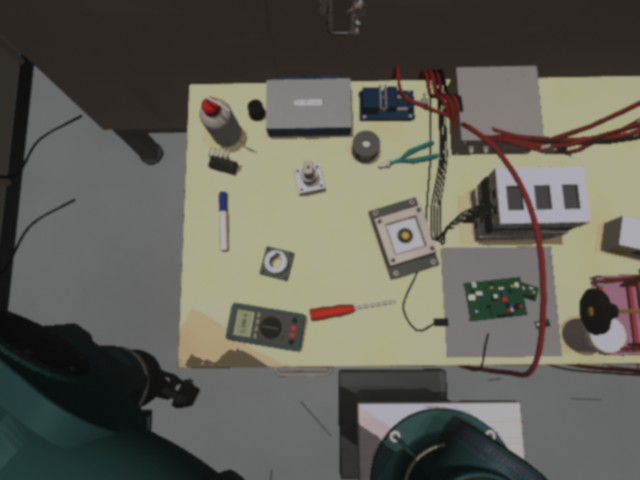

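View pics/scene0.png

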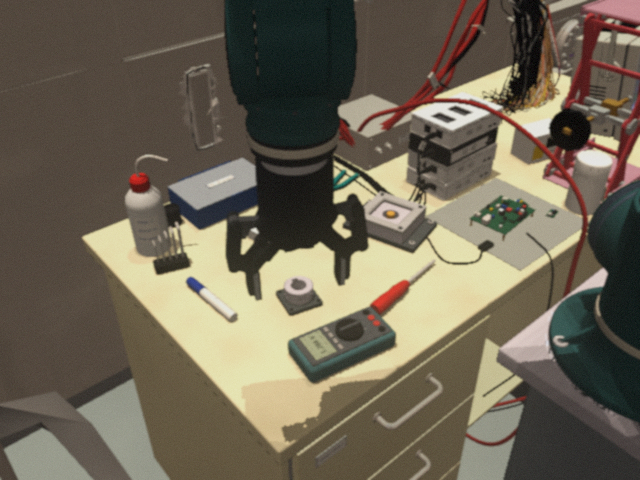

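The top view shows the pulley at about (277,262), the shaft in its white stand at (310,178), the fixture with its brass pin at (404,236), and the bystanders clear of all three. The scene view confirms this layout, with the gripper open above the pulley. Next I'll cast coarse positions and take a wrist picture.

```bash
cat > h.py <<'E'
from workcell import *
import cv2, numpy as np
from scipy.spatial.transform import Rotation as R
def ray(info,px,z):
    K=np.array(info["camera_matrix"]);M=R.from_rotvec(info["rotation"]).as_matrix();c=np.array(info["xyz"])
    p=np.atleast_2d(np.array(px,float)); d=np.c_[p,np.ones(len(p))]@np.linalg.inv(K).T@M.T
    return c+d*((z-c[2])/d[:,2])[:,None]
def proj(info,P):
    K=np.array(info["camera_matrix"]);M=R.from_rotvec(info["rotation"]).as_matrix();c=np.array(info["xyz"])
    q=(np.atleast_2d(P)-c)@M@K.T; return q[:,:2]/q[:,2:]
def snap(n,f):
    i=camera_info(n); im=camera(n)[...,::-1].copy(); cv2.imwrite(f"pics/{f}.png",im); return i,im
E
python3 - <<'E'
from h import *
t=camera_info("top")
for n,p,z in (("pulley",(277,262),33),("shafthead",(309,165),92),("stand",(310,180),22),("fixture",(404,236),33)):
    print(n,ray(t,[p],z).round(1))
s=read_state(); print(proj(t,[s["tool_pos"],[0,0,0]]))
i,im=snap("wrist","w0"); print(i)
print(R.from_rotvec(s["eef_rot"]).as_matrix().round(3))
E
```

```text
pulley [[427.5 316.8  33. ]]
shafthead [[610.9 248.9  92. ]]
stand [[602.3 249.   22. ]]
fixture [[477.2  59.2  33. ]]
[[161.27566135 372.63997454]
 [443.70250267 484.40296953]]
{'camera_matrix': array([[409.95830062,   0.        , 322.42893282],
       [  0.        , 409.95830062, 238.14801178],
       [  0.        ,   0.        ,   1.        ]]), 'xyz': array([161.39431008, 505.56664017, 373.61994633]), 'rotation': array([2.44280675, 1.5381309 , 0.223412  ])}
[[-0.901  0.433 -0.001]
 [ 0.433  0.901 -0.001]
 [ 0.    -0.001 -1.   ]]
```

View pics/w0.png

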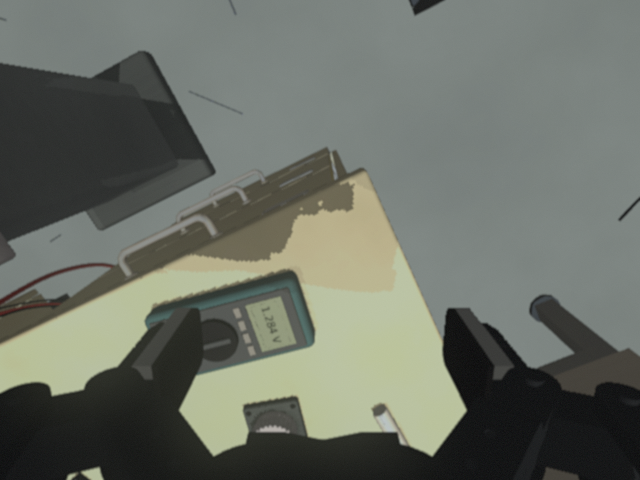

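The wrist view shows the multimeter at (230,320), the marker at (385,415) and the pulley partly hidden at (272,415). The camera therefore looks out beyond the tool's +x side. I'll compute its mount and the best look poses.

```bash
cat >> h.py <<'E'
def tool():
    s=read_state(); return np.array(s["tool_pos"]),R.from_rotvec(s["eef_rot"]).as_matrix(),s
def move_to(target,yaw=None):
    "print tool-frame translation (translate first, then spin) to target; yaw = world angle of tool x"
    p,M,s=tool(); d=M.T@(np.array(target)-p); y=np.degrees(np.arctan2(M[1,0],M[0,0]))
    print("t",round(s["time_s"],2),"pos",p.round(1),"yaw",round(y,2),"tool dxyz",d.round(2), "q",np.round(s["joint_positions"],2))
    if yaw is not None: print("spin rad",-np.radians((yaw-y+180)%360-180))
E
python3 - <<'E'
from h import *
p,M,s=tool(); i=camera_info("wrist"); C=R.from_rotvec(i["rotation"]).as_matrix()
print("cam in tool",(M.T@(np.array(i["xyz"])-p)).round(1)); print((M.T@C).round(3))
for h in (250,150): print(h,(M.T@(ray(i,[(320,240),(320,400)],0)-p).T).T.round(0))
move_to([427,317,250])
E
python3 - <<'E'
import cv2
im=cv2.imread('pics/top0.png')
a=[cv2.resize(im[y:y+80,x:x+80],(400,400),interpolation=cv2.INTER_CUBIC) for x,y in((237,222),(364,197))]
cv2.imwrite('pics/c0.png',cv2.hconcat(a))
E
```

```text
cam in tool [  73.4    0.7 -124. ]
[[ 0.001 -0.958 -0.287]
 [ 1.     0.001 -0.   ]
 [ 0.    -0.287  0.958]]
250 [[ -40.   -2.  250.]
 [-221.   -2.  250.]]
150 [[ -40.   -2.  250.]
 [-221.   -2.  250.]]
t 0.15 pos [227.2 473.1 249.6] yaw 154.34 tool dxyz [-247.66  -54.2    -0.35] q [ 0.97  0.26 -0.05  1.26 -0.    1.42]
```

View pics/c0.png

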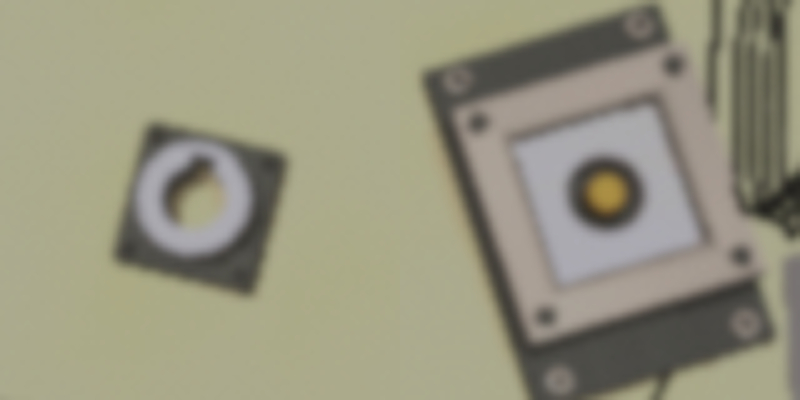

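The crop shows the pulley with its keyway pointing up the image, about (200,165) in the crop, and the flange tilted. The fixture pocket is tilted the other way, with the pin at (605,190). I'll move above the pulley for a close look.

Request:
{"name": "jog_arm", "arguments": {
  "deltas": [
    {"translation": [-25,-5.4,0],"spin": 0,"fingers": 0},
    {"translation": [-25,-5.4,0],"spin": 0,"fingers": 0},
    {"translation": [-25,-5.4,0],"spin": 0,"fingers": 0},
    {"translation": [-25,-5.4,0],"spin": 0,"fingers": 0},
    {"translation": [-25,-5.4,0],"spin": 0,"fingers": 0},
    {"translation": [-25,-5.4,0],"spin": 0,"fingers": 0},
    {"translation": [-25,-5.4,0],"spin": 0,"fingers": 0},
    {"translation": [-25,-5.4,0],"spin": 0,"fingers": 0},
    {"translation": [-25,-5.4,0],"spin": 0,"fingers": 0},
    {"translation": [-22,-5.4,0],"spin": 0,"fingers": 0}
  ]
}}

```text
time_s: 0.98
tool_pos: [427.7, 316.5, 249.8]
eef_rot: [-0.698, -3.063, 0.0]
wrist_force: [0.5, -0.9, 0.2]
width: 1.003
grip_force: 0.0
```

Run:
```python
from h import *
i,im=snap("wrist","w1"); np.save("w1.npy",np.r_[i["xyz"],i["rotation"]])
print(proj(i,[[427,317,33],[602,249,22],[477,59,38]])); move_to([427,317,250])
```

```text
[[321.91837714 205.02189382]
 [336.36330809 385.73387131]
 [ 98.80782581 368.75379146]]
t 1.03 pos [430.1 314.8 249.5] yaw 154.23 tool dxyz [ 3.71  0.64 -0.45] q [ 0.48  0.28 -0.03  1.26 -0.    0.93]
```

View pics/w1.png

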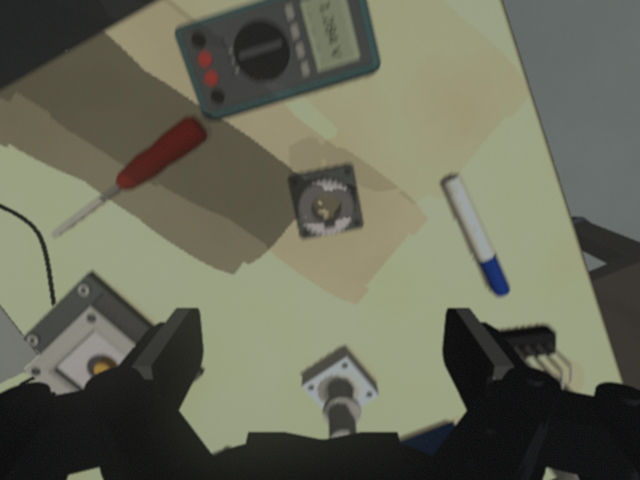

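The wrist view shows the pulley at (326,202), the shaft stand at (340,385) and the fixture at (95,345). The bench around the pulley is clear. I'll take a settled shot and segment the pulley from it.

Run:
```python
from h import *
i,im=snap("wrist","w2")
x0,y0=270,145; c=im[y0:265,x0:385]; hsv=cv2.cvtColor(c,cv2.COLOR_BGR2HSV)
m=(hsv[...,1]<50).astype(np.uint8)*255
m=cv2.morphologyEx(m,cv2.MORPH_OPEN,np.ones((3,3),np.uint8))
cs,_=cv2.findContours(m,cv2.RETR_EXTERNAL,cv2.CHAIN_APPROX_NONE); k=max(cs,key=cv2.contourArea)
b=cv2.boxPoints(cv2.minAreaRect(k))+[x0,y0]; w=ray(i,b,9)[:,:2]; print(b.round(1).tolist(),w.round(1).tolist(),"c",w.mean(0).round(1))
e=np.diff(np.r_[w,w[:1]],axis=0); print("len",np.linalg.norm(e,axis=1).round(1),"ang",np.degrees(np.arctan2(e[:,1],e[:,0])).round(1)%90)
# keyway/top rim view
br=(hsv[...,2]>140)&(hsv[...,1]<50); 
v=cv2.resize(c,None,fx=5,fy=5,interpolation=cv2.INTER_CUBIC); cv2.drawContours(m,[k],-1,128,1)
cv2.imwrite("pics/c2.png",cv2.resize(cv2.hconcat([c,cv2.cvtColor(m,cv2.COLOR_GRAY2BGR)]),None,fx=3.4,fy=3.4,interpolation=cv2.INTER_CUBIC))
# fixture: top view pocket
t=camera_info("top"); im=cv2.imread("pics/top0.png")
c=im[197:277,364:444]; hsv=cv2.cvtColor(c,cv2.COLOR_BGR2HSV).astype(int); print(hsv[30,30],hsv[45,25], hsv[15,50],hsv[40,40],hsv[60,10])
move_to([427,317,250])
```

```text
[[287.5, 169.7], [353.1, 156.6], [366.2, 222.0], [300.6, 235.1]] [[392.3, 299.3], [407.1, 356.3], [466.1, 342.6], [451.2, 282.7]] c [429.2 320.2]
len [58.8 60.6 61.6 61.1] ang [75.5 76.9 76.  74.3]
[128   6 174] [ 14  32 165] [ 14  32 165] [ 21 154 157] [ 29  43 171]
t 1.08 pos [428.6 315.9 249.5] yaw 154.18 tool dxyz [ 1.91  0.31 -0.47] q [ 0.48  0.28 -0.03  1.26 -0.    0.93]
```

View pics/c2.png

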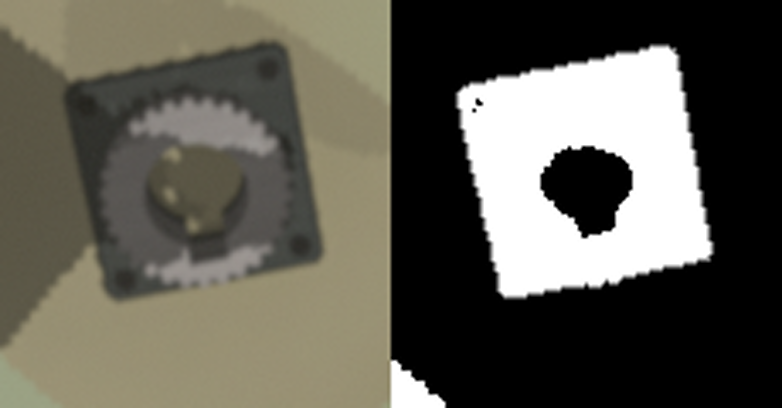

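The crop shows a clean square mask of about 60 mm. The keyway points down the image, so the pulley yaw is about -14°. Now I'll cross-check with the top view and measure the fixture and stand.

Run:
```python
from h import *
t=camera_info("top"); im=cv2.imread("pics/top0.png"); hsv=cv2.cvtColor(im,cv2.COLOR_BGR2HSV).astype(int); H,S,V=hsv[...,0],hsv[...,1],hsv[...,2]
def rect(mask,box,z,name,up=1):
    x0,y0,x1,y1=box; m=mask[y0:y1,x0:x1].astype(np.uint8)*255
    cs,_=cv2.findContours(m,cv2.RETR_EXTERNAL,cv2.CHAIN_APPROX_NONE); k=max(cs,key=cv2.contourArea)
    b=cv2.boxPoints(cv2.minAreaRect(k))+[x0,y0]; w=ray(t,b,z)[:,:2]; e=np.diff(np.r_[w,w[:1]],axis=0)
    print(name,"c",w.mean(0).round(1),"len",np.linalg.norm(e,axis=1).round(1),"ang",(np.degrees(np.arctan2(e[:,1],e[:,0]))%90).round(1))
rect((S<30)|(V<110),(250,235,305,290),9,"pulley flange")
rect((S<30)&(V>120)&(H>60),(380,210,430,265),31,"pocket")
rect((S<60)&(V<190)|(S<20),(360,190,445,285),10,"baseplate")
br=(S>100)&(H>12)&(H<30)&(V>90)
y,x=np.nonzero(br[220:252,390:420]); print("pin",len(x),ray(t,[(x.mean()+390,y.mean()+220)],33).round(1))
rect((S<30),(285,150,335,205),22,"stand+shaft")
print(hsv[190,300],hsv[195,316],hsv[180,295:330].tolist()[::4])
```

```text
pulley flange c [428.6 319.8] len [58.9 59.7 58.7 59.1] ang [76.5 75.  75.9 75.3]
pocket c [479.2  56.6] len [61.2 62.3 60.5 62.1] ang [17.9 15.3 17.7 15.9]
baseplate c [481.5  59.8] len [176.7 198.5 170.4 199. ] ang [89.1 86.6 89.3 88.4]
pin 60 [[479.2  57.2  33. ]]
stand+shaft c [606.2 251.2] len [57.5 60.1 56.9 60. ] ang [11.7 10.8 11.6 11.4]
[140   5 145] [ 28  46 165] [[24, 38, 167], [128, 6, 175], [17, 32, 129], [14, 34, 126], [18, 35, 96], [17, 42, 86], [12, 23, 142], [25, 20, 162], [29, 51, 171]]
```

The top and wrist views agree on all three positions:

| Item | x, y (mm) | Yaw |
|---|---|---|
| Pulley | (429, 320) | -14° |
| Nest | (479, 57) | 16.7° (mod 90) |
| Stand | about (606, 251) | not yet needed |

Next I'll descend over the pulley.

Request:
{"name": "jog_arm", "arguments": {
  "deltas": [
    {"translation": [-0.3,1.1,20],"spin": 0,"fingers": 0},
    {"translation": [-0.5,1.1,30],"spin": 0,"fingers": 0},
    {"translation": [-0.5,1.1,30],"spin": 0,"fingers": 0},
    {"translation": [0,0,30],"spin": 0,"fingers": 0},
    {"translation": [0,0,25],"spin": 0,"fingers": 0},
    {"translation": [0,0,15],"spin": 0,"fingers": 0},
    {"translation": [0,0,10],"spin": 0,"fingers": 0},
    {"translation": [0,0,0],"spin": 0,"fingers": 0},
    {"translation": [0,0,0],"spin": 0,"fingers": 0}
  ]
}}

```text
time_s: 1.83
tool_pos: [428.7, 320.2, 89.9]
eef_rot: [-0.697, -3.063, 0.001]
wrist_force: [-0.0, -0.1, 1.0]
width: 1.0
grip_force: 0.0
```

Run:
```python
from h import *
move_to([429,320,31])
i,im=snap("wrist","w3"); move_to([429,320,31])
x0,y0,x1,y1=150,180,500,430; c=im[y0:y1,x0:x1]; hsv=cv2.cvtColor(c,cv2.COLOR_BGR2HSV)
print(proj(i,[[429,320,33],[429,320,9]]))
```

```text
t 1.83 pos [428.7 320.2  89.9] yaw 154.37 tool dxyz [-0.44 -0.   58.92] q [ 0.49  0.38 -0.33  0.86  0.    0.94]
t 1.88 pos [429.1 320.4  90.5] yaw 154.36 tool dxyz [-0.06 -0.39 59.51] q [ 0.49  0.38 -0.33  0.86  0.    0.94]
[[320.98823155 278.01198868]
 [321.18850522 260.86448314]]
```

Request:
{"name": "jog_arm", "arguments": {
  "deltas": [
    {"translation": [0,0,20],"spin": 0,"fingers": 0},
    {"translation": [0,0,20],"spin": 0,"fingers": 0},
    {"translation": [0,0,12],"spin": 0,"fingers": 0},
    {"translation": [0,0,7],"spin": 0,"fingers": 0},
    {"translation": [0,0,0],"spin": 0,"fingers": 0.2},
    {"translation": [0,0,0],"spin": 0,"fingers": 0.8},
    {"translation": [0,0,0],"spin": 0,"fingers": 0.8},
    {"translation": [0,0,0],"spin": 0,"fingers": 0.8},
    {"translation": [0,0,0],"spin": 0,"fingers": 0.8},
    {"translation": [0,0,0],"spin": 0,"fingers": 0.8}
  ],
  "squeeze": 60
}}

```text
time_s: 2.72
tool_pos: [429.8, 320.4, 32.5]
eef_rot: [0.697, 3.062, 0.002]
wrist_force: [-2.5, -1.1, 10.8]
width: 0.538
grip_force: 59.9
```

Request:
{"name": "jog_arm", "arguments": {
  "deltas": [
    {"translation": [0,0,-5],"spin": 0,"fingers": 0.8},
    {"translation": [0,0,-20],"spin": 0,"fingers": 0.8},
    {"translation": [0,0,-30],"spin": 0,"fingers": 0.8},
    {"translation": [0,0,-30],"spin": 0,"fingers": 0.8},
    {"translation": [0,0,-30],"spin": 0,"fingers": 0.8},
    {"translation": [0,0,-30],"spin": 0,"fingers": 0.8},
    {"translation": [0,0,-30],"spin": 0,"fingers": 0.8},
    {"translation": [0,0,-14],"spin": 0,"fingers": 0.8},
    {"translation": [0,0,0],"spin": -0.06,"fingers": 0.8},
    {"translation": [0,0,0],"spin": -0.08,"fingers": 0.8}
  ]
}}

```text
time_s: 3.55
tool_pos: [429.5, 320.2, 221.8]
eef_rot: [0.478, 3.103, 0.002]
wrist_force: [-0.1, 1.0, -4.0]
width: 0.537
grip_force: 62.6
```

Run:
```python
from h import *
move_to([479,57,220],185.3)
```

```text
t 3.55 pos [429.5 320.2 221.8] yaw 162.49 tool dxyz [-126.39 -236.13    1.58] q [ 0.49  0.29 -0.09  1.19  0.    0.79]
spin rad -0.3980528238629259
```

Request:
{"name": "jog_arm", "arguments": {
  "deltas": [
    {"translation": [-8,-14,0],"spin": 0,"fingers": 0.8},
    {"translation": [-14,-27,0],"spin": 0,"fingers": 0.8},
    {"translation": [-15,-27,0],"spin": 0,"fingers": 0.8},
    {"translation": [-15,-27,0],"spin": 0,"fingers": 0.8},
    {"translation": [-15,-27,0],"spin": 0,"fingers": 0.8},
    {"translation": [-15,-27,0],"spin": 0,"fingers": 0.8},
    {"translation": [-14,-27,0],"spin": 0,"fingers": 0.8},
    {"translation": [-14,-27,0],"spin": 0,"fingers": 0.8},
    {"translation": [-12,-20,0],"spin": 0,"fingers": 0.8},
    {"translation": [-5.6,-12.4,0],"spin": 0,"fingers": 0.8}
  ]
}}

```text
time_s: 4.38
tool_pos: [479.8, 54.8, 220.6]
eef_rot: [0.484, 3.103, -0.001]
wrist_force: [-1.2, -0.2, -4.0]
width: 0.539
grip_force: 62.7
```

Request:
{"name": "jog_arm", "arguments": {
  "deltas": [
    {"translation": [0,0,0],"spin": -0.1,"fingers": 0.8},
    {"translation": [0,0,0],"spin": -0.1,"fingers": 0.8},
    {"translation": [0,0,0],"spin": -0.1,"fingers": 0.8},
    {"translation": [0,0,0],"spin": -0.1,"fingers": 0.8},
    {"translation": [0,0,0],"spin": 0,"fingers": 0.8},
    {"translation": [0,0,0],"spin": 0,"fingers": 0.8},
    {"translation": [0,0,0],"spin": 0,"fingers": 0.8}
  ]
}}

```text
time_s: 4.97
tool_pos: [479.4, 57.1, 220.3]
eef_rot: [-0.14, 3.138, -0.0]
wrist_force: [-1.1, -0.2, -3.2]
width: 0.537
grip_force: 62.7
```

Run:
```python
from h import *
move_to([479,57,220],185.3); i,im=snap("wrist","w4"); np.save("w4.npy",np.r_[i["xyz"],i["rotation"]]); print(proj(i,[[479,57,33]]))
```

```text
t 4.97 pos [479.4  57.1 220.3] yaw -174.9 tool dxyz [ 0.41 -0.03  0.28] q [-0.05  0.2  -0.21  1.16 -0.   -0.14]
spin rad -0.003570704510276515
[[321.39501954 212.88972552]]
```

View pics/w4.png

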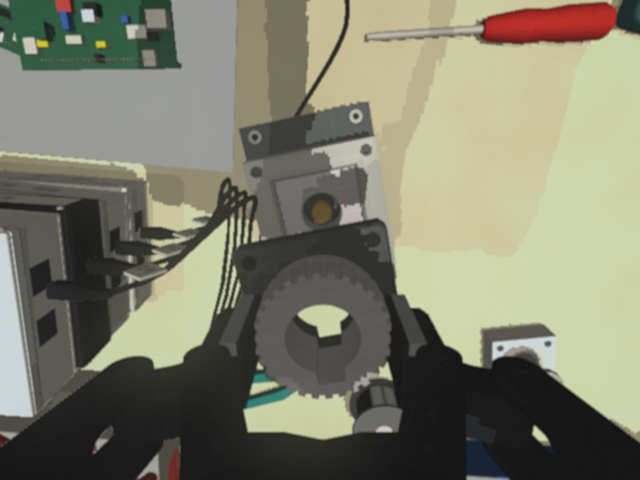

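The wrist view shows the pulley held at about (322,325) with the keyway down the image, and the nest pin at (321,209), close to the predicted (321,213). I'll check the flange's angle against the block and refine the pin.

Run:
```python
from h import *
i=camera_info("wrist"); im=cv2.imread("pics/w4.png"); g=cv2.cvtColor(im,cv2.COLOR_BGR2GRAY); hsv=cv2.cvtColor(im,cv2.COLOR_BGR2HSV).astype(int)
br=(hsv[...,1]>110)&(hsv[...,0]>8)&(hsv[...,0]<28); y,x=np.nonzero(br[195:226,303:340]); y=y+195;x=x+303
print("pin",len(x),x.mean(),y.mean(),ray(i,[(x.mean(),y.mean())],33).round(1))
def edge(cols,r0,r1,z,name,sgn):
    # strongest vertical transition in subpixel per column
    gy=cv2.Sobel(cv2.GaussianBlur(g,(3,3),0),cv2.CV_32F,0,1)*sgn; P=[]
    for c in cols:
        a,b=r0(c),r1(c); k=int(a)+np.argmax(gy[int(a):int(b),c]); P.append((c,k))
    P=np.array(P,np.float32); vx,vy,px,py=cv2.fitLine(P,cv2.DIST_HUBER,0,.01,.01).ravel(); 
    e=[(P[0,0],py+(P[0,0]-px)*vy/vx),(P[-1,0],py+(P[-1,0]-px)*vy/vx)]; w=ray(i,e,z); d=w[1]-w[0]
    print(name,np.round(e,1).tolist(),w.round(1).tolist(),"ang",np.degrees(np.arctan2(d[1],d[0])).round(2)%90,"len",np.linalg.norm(d).round(1))
L=lambda x0,y0,x1,y1,o:(lambda c:y0+(y1-y0)*(c-x0)/(x1-x0)+o)
edge(range(255,375,3),L(236,250,385,222,-9),L(236,250,385,222,9),198,"flange",-1)
edge(range(255,362,3),L(247,160,375,136,-9),L(247,160,375,136,9),38,"block",1)
edge(range(282,355,3),L(274,184,362,166,-7),L(274,184,362,166,7),38,"pocket",-1)
```

```text
pin 320 321.36875 211.2625 [[477.7  56.9  33. ]]
flange [[255.0, 241.10000610351562], [372.0, 218.6999969482422]] [[453.6, 30.4, 198.0], [441.1, 72.8, 198.0]] ang 16.439999999999998 len 44.2
block [[255.0, 159.6999969482422], [360.0, 138.3000030517578]] [[442.2, 4.6, 38.0], [419.9, 79.9, 38.0]] ang 16.480000000000004 len 78.6
pocket [[282.0, 176.1999969482422], [354.0, 167.60000610351562]] [[452.5, 25.1, 38.0], [441.4, 77.9, 38.0]] ang 11.920000000000002 len 53.9
```

The angles match to 0.1° and the relative offset is under 1 mm, so I'll lower the pulley.

Request:
{"name": "jog_arm", "arguments": {
  "deltas": [
    {"translation": [0,0,15],"spin": 0,"fingers": 0.8},
    {"translation": [0,0,25],"spin": 0,"fingers": 0.8},
    {"translation": [0,0,30],"spin": 0,"fingers": 0.8},
    {"translation": [0,0,30],"spin": 0,"fingers": 0.8},
    {"translation": [0,0,25],"spin": 0,"fingers": 0.8},
    {"translation": [0,0,15],"spin": 0,"fingers": 0.8},
    {"translation": [0,0,7],"spin": 0,"fingers": 0.8},
    {"translation": [0,0,3],"spin": 0,"fingers": 0.8},
    {"translation": [0,0,3],"spin": 0,"fingers": 0.8},
    {"translation": [0,0,1],"spin": 0,"fingers": 0.8}
  ]
}}

```text
time_s: 5.85
tool_pos: [480.0, 57.0, 66.5]
eef_rot: [-0.144, 3.137, -0.0]
wrist_force: [0.7, -0.1, -2.8]
width: 0.54
grip_force: 62.7
```

Request:
{"name": "jog_arm", "arguments": {
  "deltas": [
    {"translation": [0,0,1],"spin": 0,"fingers": 0.8},
    {"translation": [0,0,1],"spin": 0,"fingers": 0.8},
    {"translation": [0,0,1],"spin": 0,"fingers": 0.8},
    {"translation": [0,0,0],"spin": 0,"fingers": 0.8}
  ]
}}

```text
time_s: 6.18
tool_pos: [479.6, 57.0, 63.1]
eef_rot: [-0.145, 3.138, -0.0]
wrist_force: [-0.6, 0.1, -3.3]
width: 0.538
grip_force: 62.7
```

Request:
{"name": "jog_arm", "arguments": {
  "deltas": [
    {"translation": [0,0,1],"spin": 0,"fingers": 0.8},
    {"translation": [0,0,0.6],"spin": 0,"fingers": 0.8},
    {"translation": [0,0,0],"spin": 0,"fingers": 0.8},
    {"translation": [0,0,0],"spin": 0,"fingers": 0.8}
  ]
}}

```text
time_s: 6.52
tool_pos: [479.7, 57.0, 62.5]
eef_rot: [-0.145, 3.137, -0.0]
wrist_force: [-6.3, -0.4, 20.4]
width: 0.538
grip_force: 65.0
```

Seated: the measured height of 62.5 minus the 32.5 grasp height puts the underside at z = 30, and the contact force is 20 N. I'll release and rise.

Request:
{"name": "jog_arm", "arguments": {
  "deltas": [
    {"translation": [0,0,-1],"spin": 0,"fingers": 0.8},
    {"translation": [0,0,0],"spin": 0,"fingers": 0},
    {"translation": [0,0,0],"spin": 0,"fingers": 0},
    {"translation": [0,0,0],"spin": 0,"fingers": 0},
    {"translation": [0,0,0],"spin": 0,"fingers": 0},
    {"translation": [0,0,0],"spin": 0,"fingers": 0},
    {"translation": [0,0,-10],"spin": 0,"fingers": 0},
    {"translation": [0,0,-20],"spin": 0,"fingers": 0},
    {"translation": [0,0,-30],"spin": 0,"fingers": 0},
    {"translation": [0,0,-30],"spin": 0,"fingers": 0}
  ]
}}

```text
time_s: 7.35
tool_pos: [478.8, 57.0, 153.1]
eef_rot: [0.145, -3.137, -0.0]
wrist_force: [0.0, 0.1, -0.4]
width: 0.998
grip_force: 0.0
```

Request:
{"name": "jog_arm", "arguments": {
  "deltas": [
    {"translation": [0,0,-35],"spin": 0,"fingers": 0},
    {"translation": [0,0,-35],"spin": 0,"fingers": 0},
    {"translation": [0,0,-30],"spin": 0,"fingers": 0},
    {"translation": [0,0,-10],"spin": 0,"fingers": 0},
    {"translation": [0,0,0],"spin": 0,"fingers": 0},
    {"translation": [0,0,0],"spin": 0,"fingers": 0},
    {"translation": [0,0,0],"spin": 0,"fingers": 0}
  ]
}}

```text
time_s: 7.93
tool_pos: [479.0, 57.0, 261.2]
eef_rot: [0.145, -3.137, -0.0]
wrist_force: [-0.0, 0.3, -0.9]
width: 1.0
grip_force: 0.0
```

Run:
```python
from h import *
move_to([605,250,260]); i,im=snap("wrist","w5"); np.save("w5.npy",np.r_[i["xyz"],i["rotation"]]); c=proj(i,[[478.5,57,63]])[0]; d=proj(i,[[605,250,22]])[0]; print(c,d)
x,y=c.astype(int); a=im[y-80:y+90,x-100:x+100]; cv2.imwrite("pics/c5.png",cv2.resize(a,None,fx=3,fy=3,interpolation=cv2.INTER_CUBIC))
```

```text
t 7.93 pos [479.   57.  261.2] yaw -174.72 tool dxyz [-143.19  180.54    1.03] q [-0.05  0.19 -0.12  1.26  0.   -0.14]
[321.42010563 210.08256923] [502.18218081 341.91107502]
```

View pics/c5.png

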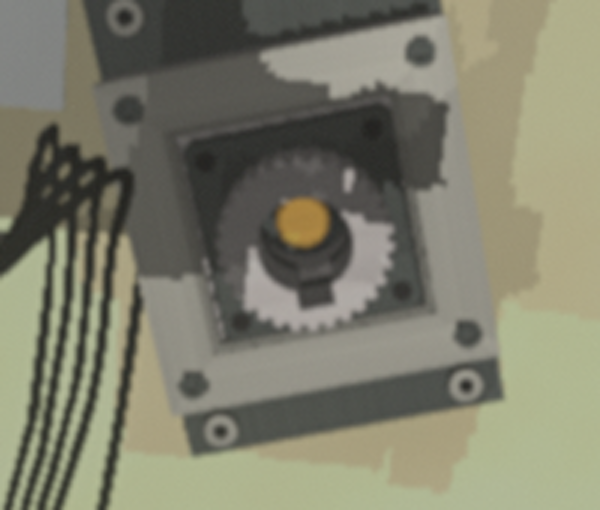

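The crop shows the pulley flush in the pocket, with the rim centre near crop (306,240), which is image (323,210). The keyway points down the image and the pin is visible through the bore. Next I'll move above the shaft.

Request:
{"name": "jog_arm", "arguments": {
  "deltas": [
    {"translation": [-8,10,0],"spin": 0,"fingers": 0},
    {"translation": [-16,20,0],"spin": 0,"fingers": 0},
    {"translation": [-18,23,0],"spin": 0,"fingers": 0},
    {"translation": [-20,25,0],"spin": 0,"fingers": 0},
    {"translation": [-20,25,0],"spin": 0,"fingers": 0},
    {"translation": [-20,25,0],"spin": 0,"fingers": 0},
    {"translation": [-18,23,0],"spin": 0,"fingers": 0},
    {"translation": [-14,18,0],"spin": 0,"fingers": 0},
    {"translation": [-7.2,9,0],"spin": 0,"fingers": 0},
    {"translation": [-2,2.5,0],"spin": 0,"fingers": 0}
  ]
}}

```text
time_s: 8.82
tool_pos: [606.0, 252.4, 260.4]
eef_rot: [0.147, -3.136, 0.0]
wrist_force: [0.1, -0.0, 0.2]
width: 0.998
grip_force: 0.0
```

Request:
{"name": "jog_arm", "arguments": {
  "deltas": [
    {"translation": [0,0,0],"spin": 0,"fingers": 0},
    {"translation": [0,0,0],"spin": 0,"fingers": 0},
    {"translation": [0,0,0],"spin": 0,"fingers": 0}
  ]
}}

```text
time_s: 9.07
tool_pos: [605.1, 249.4, 262.4]
eef_rot: [0.144, -3.138, 0.0]
wrist_force: [0.7, 1.4, 0.0]
width: 0.999
grip_force: 0.0
```

Run:
```python
from h import *
move_to([605,250,260]); i,im=snap("wrist","w6"); t,it=snap("top","t6"); d=proj(i,[[605,250,60]])[0]; print(d, proj(i,[[605,250,92],[605,250,22]]))
x,y=d.astype(int); a=im[max(0,y-75):y+75,x-75:x+75]; a=cv2.resize(a,(500,500),interpolation=cv2.INTER_CUBIC); print(x-75,max(0,y-75))
s,js=snap("scene","s6"); e=proj(s,[[605,250,60]])[0].astype(int); print(e)
b=cv2.resize(js[e[1]-40:e[1]+40,e[0]-24:e[0]+24],(300,500),interpolation=cv2.INTER_CUBIC)
cv2.imwrite("pics/c6.png",cv2.hconcat([a,b]))
```

```text
t 9.07 pos [605.1 249.4 262.4] yaw -174.75 tool dxyz [0.   0.6  2.42] q [ 0.27  0.5   0.35  1.43 -0.    0.17]
[322.28504536 209.25550714] [[322.227237   218.71420415]
 [322.34125072 200.05909624]]
247 134
[268 209]
```

View pics/c6.png

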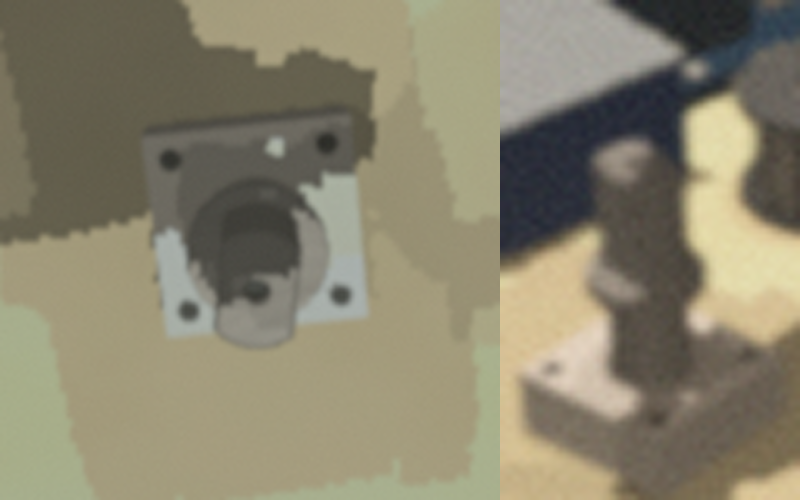

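The left crop shows the shaft from above, with head flats left and right, the head centre near crop (256,288), and the stand square around it. No brass key shows in either view, so it is probably on the far (+x) side. I'll measure the head and check for brass.

Run:
```python
from h import *
i=camera_info("wrist"); im=cv2.imread("pics/w6.png"); g=cv2.GaussianBlur(cv2.cvtColor(im,cv2.COLOR_BGR2GRAY),(3,3),0)
gx=np.abs(cv2.Sobel(g,cv2.CV_32F,1,0)); X0,Y0=247,134
def vedge(xc,rows,name):
    P=[]
    for r in rows:
        s=gx[r,xc-4:xc+5]; k=np.argmax(s); P.append((xc-4+k,r))
    vx,vy,px,py=cv2.fitLine(np.array(P,np.float32),cv2.DIST_HUBER,0,.01,.01).ravel()
    e=[(px+(r-py)*vx/vy,r) for r in(rows[0],rows[-1])]; w=ray(i,e,92); d=w[1]-w[0]
    print(name,np.round(e,1).tolist(),w.round(1)[:,:2].tolist(),"az",np.degrees(np.arctan2(d[1],d[0])).round(2)); return w
# top-face rows approx 204..232
l=vedge(X0+65,range(205,232),"left"); r=vedge(X0+89,range(205,232),"right")
n=np.linalg.norm; d=(l[1]-l[0])/n(l[1]-l[0]); v=r[0]-l[0]; print("width",n(v-d*(v@d)))
print("hole",ray(i,[(X0+257/3.333,Y0+291/3.333)],92).round(1),"mid",((l[0]+l[1]+r[0]+r[1])/4).round(1))
# brass test
for nm,f,z in(("wrist","w6",0),("scene","s6",0)):
    info=camera_info(nm); I=cv2.imread(f"pics/{f}.png"); h=cv2.cvtColor(I,cv2.COLOR_BGR2HSV)
    for az in(2,182):
        a=np.radians(az); p=np.array([605+16*np.cos(a),250+16*np.sin(a)]); q=proj(info,[[*p,z] for z in(26,32,38,44)]).round().astype(int)
        print(nm,az,[h[y,x].tolist() for x,y in q],q.tolist())
```

```text
left [[311.6, 205.0], [310.0, 231.0]] [[595.8, 241.3], [615.6, 241.8]] az 1.48
right [[337.0, 205.0], [335.8, 231.0]] [[594.0, 259.8], [613.8, 261.0]] az 3.41
width 18.589779954935004
hole [[607.2 251.6  92. ]] mid [604.8 251.   92. ]
wrist 2 [[30, 23, 79], [35, 21, 72], [30, 23, 66], [26, 25, 83]] [[321, 218], [321, 220], [321, 221], [321, 223]]
wrist 182 [[27, 25, 92], [21, 27, 93], [24, 28, 92], [24, 29, 88]] [[323, 183], [323, 184], [323, 185], [323, 186]]
scene 2 [[19, 48, 85], [20, 57, 81], [14, 42, 140], [14, 50, 108]] [[264, 221], [264, 219], [264, 216], [264, 213]]
scene 182 [[19, 51, 106], [17, 52, 98], [17, 54, 108], [16, 50, 178]] [[275, 229], [275, 226], [275, 223], [274, 220]]
```

Neither view shows brass, so the key faces +x at an azimuth of about 2.4°. The head is at about (606,251). I'll align the tool and descend.

Request:
{"name": "jog_arm", "arguments": {
  "deltas": [
    {"translation": [-0.5,0.6,15],"spin": 0.025,"fingers": 0},
    {"translation": [-0.5,0.5,25],"spin": 0.025,"fingers": 0},
    {"translation": [0,0,30],"spin": 0,"fingers": 0},
    {"translation": [0,0,30],"spin": 0,"fingers": 0},
    {"translation": [0,0,25],"spin": 0,"fingers": 0},
    {"translation": [0,0,15],"spin": 0,"fingers": 0},
    {"translation": [0,0,8],"spin": 0,"fingers": 0},
    {"translation": [0,0,0],"spin": 0,"fingers": 0},
    {"translation": [0,0,0],"spin": 0,"fingers": 0}
  ]
}}

```text
time_s: 9.97
tool_pos: [606.6, 251.0, 115.2]
eef_rot: [-0.066, 3.14, 0.0]
wrist_force: [-0.4, 0.6, 0.7]
width: 1.002
grip_force: 0.0
```

Run:
```python
from h import *
move_to([606,251,81],182.4)
```

```text
t 9.97 pos [606.6 251.  115.2] yaw -177.6 tool dxyz [6.100e-01 2.000e-02 3.418e+01] q [ 0.27  0.55  0.04  1.06 -0.    0.23]
spin rad 3.814370119738708e-05
```

Request:
{"name": "jog_arm", "arguments": {
  "deltas": [
    {"translation": [0,0,12],"spin": 0,"fingers": 0},
    {"translation": [0,0,12],"spin": 0,"fingers": 0},
    {"translation": [0,0,7],"spin": 0,"fingers": 0},
    {"translation": [0,0,2.5],"spin": 0,"fingers": 0},
    {"translation": [0,0,0],"spin": 0,"fingers": 0.9},
    {"translation": [0,0,0],"spin": 0,"fingers": 0.9},
    {"translation": [0,0,0],"spin": 0,"fingers": 0.9},
    {"translation": [0,0,0],"spin": 0,"fingers": 0.9},
    {"translation": [0,0,0],"spin": 0,"fingers": 0.9},
    {"translation": [0,0,0],"spin": 0,"fingers": 0.9}
  ],
  "squeeze": 100
}}

```text
time_s: 10.8
tool_pos: [606.6, 251.1, 81.5]
eef_rot: [-0.066, 3.14, 0.0]
wrist_force: [-1.9, -0.4, 3.6]
width: 0.196
grip_force: 97.4
```

Request:
{"name": "jog_arm", "arguments": {
  "deltas": [
    {"translation": [0,0,0],"spin": 0,"fingers": 0.95},
    {"translation": [0,0,0],"spin": 0,"fingers": 0.95},
    {"translation": [0,0,0],"spin": 0,"fingers": 0.95}
  ]
}}

```text
time_s: 11.05
tool_pos: [606.5, 251.1, 81.4]
eef_rot: [-0.066, 3.14, 0.0]
wrist_force: [-0.7, -1.3, 6.2]
width: 0.195
grip_force: 97.7
```

Request:
{"name": "jog_arm", "arguments": {
  "deltas": [
    {"translation": [0,0,-5],"spin": 0,"fingers": 0.95},
    {"translation": [0,0,-10],"spin": 0,"fingers": 0.95},
    {"translation": [0,0,-15],"spin": 0,"fingers": 0.95},
    {"translation": [0,0,-20],"spin": 0,"fingers": 0.95},
    {"translation": [0,0,-20],"spin": 0,"fingers": 0.95},
    {"translation": [0,0,-20],"spin": 0,"fingers": 0.95},
    {"translation": [0,0,-20],"spin": 0,"fingers": 0.95},
    {"translation": [0,0,-10],"spin": 0,"fingers": 0.95},
    {"translation": [0,0,0],"spin": 0,"fingers": 0.95}
  ]
}}

```text
time_s: 11.8
tool_pos: [607.2, 251.4, 203.4]
eef_rot: [-0.066, 3.137, 0.001]
wrist_force: [0.1, 0.4, -3.5]
width: 0.194
grip_force: 97.6
```

Run:
```python
from h import *
move_to([478.5,57.5,201])
# refine nest/pulley from w5 (settled at [479,57,261.2]): bright/dark rim by circle fit
a=np.load("w5.npy"); i=dict(camera_matrix=camera_info("wrist")["camera_matrix"],xyz=a[:3],rotation=a[3:])
im=cv2.imread("pics/w5.png"); hsv=cv2.cvtColor(im,cv2.COLOR_BGR2HSV)
g=cv2.cvtColor(im,cv2.COLOR_BGR2GRAY)[140:280,260:390]
c=cv2.HoughCircles(cv2.resize(g,None,fx=4,fy=4,interpolation=cv2.INTER_CUBIC),cv2.HOUGH_GRADIENT,1,400,param1=80,param2=20,minRadius=100,maxRadius=140)
print(c); u=c[0,0,:2]/4+[260,140]; print(u,ray(i,[u],63).round(1), ray(i,[u],60).round(1))
# keyway in w5 crop: slot end at crop (316,295)/3
print("keyway",ray(i,[(221+316/3,130+293/3)],63).round(1))
```

```text
t 11.8 pos [607.2 251.4 203.4] yaw -177.58 tool dxyz [ 136.73 -188.27    1.79] q [0.27 0.51 0.21 1.27 0.   0.23]
NoneTraceback (most recent call last):
  File "<stdin>", line 8, in <module>
TypeError: 'NoneType' object is not subscriptable
```

Run:
```python
from h import *
a=np.load("w5.npy"); i=dict(camera_matrix=camera_info("wrist")["camera_matrix"],xyz=a[:3],rotation=a[3:])
f=lambda x,y,z:ray(i,[(221+x/3,130+y/3)],z)[0].round(1)
print("rim",f(306,240,63),"keyway end",f(316,297,63),"pin",f(303,222,33))
print("pocket corners",[f(*p,38).tolist() for p in((168,132),(392,92),(440,312),(217,352))], np.mean([f(*p,38) for p in((168,132),(392,92),(440,312),(217,352))],axis=0))
print("flange corners",[f(*p,39).tolist() for p in((186,147),(386,108),(426,307),(226,338))], np.mean([f(*p,39) for p in((186,147),(386,108),(426,307),(226,338))],axis=0))
```

```text
rim [478.3  58.3  63. ] keyway end [493.8  62.4  63. ] pin [479.7  57.5  33. ]
pocket corners [[456.5, 17.2, 38.0], [439.6, 78.8, 38.0], [501.8, 100.0, 38.0], [520.1, 35.7, 38.0]] [479.5    57.925  38.   ]
flange corners [[460.1, 22.6, 39.0], [444.1, 77.5, 39.0], [500.3, 95.6, 39.0], [515.3, 38.0, 39.0]] [479.95   58.425  39.   ]
```

Request:
{"name": "jog_arm", "arguments": {
  "deltas": [
    {"translation": [0,0,0],"spin": -0.12,"fingers": 0.95},
    {"translation": [0,0,0],"spin": -0.126,"fingers": 0.95},
    {"translation": [12,-10,0],"spin": 0,"fingers": 0.95},
    {"translation": [24,-20,0],"spin": 0,"fingers": 0.95},
    {"translation": [27,-23,0],"spin": 0,"fingers": 0.95},
    {"translation": [28,-24,0],"spin": 0,"fingers": 0.95},
    {"translation": [28,-24,0],"spin": 0,"fingers": 0.95},
    {"translation": [27,-23,0],"spin": 0,"fingers": 0.95},
    {"translation": [20,-16,0],"spin": 0,"fingers": 0.95},
    {"translation": [10.7,-9,0],"spin": 0,"fingers": 0.95}
  ]
}}

```text
time_s: 12.63
tool_pos: [476.8, 56.4, 200.1]
eef_rot: [0.447, -3.108, 0.0]
wrist_force: [-0.2, -0.7, -3.2]
width: 0.192
grip_force: 97.8
```

Request:
{"name": "jog_arm", "arguments": {
  "deltas": [
    {"translation": [0,0,10],"spin": 0,"fingers": 0.95},
    {"translation": [0,0,20],"spin": 0,"fingers": 0.95},
    {"translation": [0,0,11],"spin": 0,"fingers": 0.95},
    {"translation": [0,0,0],"spin": 0,"fingers": 0.95},
    {"translation": [0,0,0],"spin": 0,"fingers": 0.95},
    {"translation": [0,0,0],"spin": 0,"fingers": 0.95}
  ]
}}

```text
time_s: 13.13
tool_pos: [479.4, 58.4, 160.2]
eef_rot: [-0.45, 3.109, 0.0]
wrist_force: [-0.4, -0.6, -2.7]
width: 0.193
grip_force: 97.8
```

Run:
```python
from h import *
move_to([479.2,58,160],196.5)
i,im=snap("wrist","w7"); print(proj(i,[[479.2,58,63],[479.2,58,171]]))
s,js=snap("scene","s7"); e=proj(s,[[479,58,90]])[0].astype(int); print(e)
b=cv2.resize(js[e[1]-60:e[1]+60,e[0]-48:e[0]+48],(400,500),interpolation=cv2.INTER_CUBIC)
a=cv2.resize(im[100:400,200:440],(400,500),interpolation=cv2.INTER_CUBIC)
cv2.imwrite("pics/c7.png",cv2.hconcat([a,b]))
```

```text
t 13.13 pos [479.4  58.4 160.2] yaw -163.53 tool dxyz [ 0.32 -0.27  0.24] q [-0.05  0.24 -0.33  1.    0.   -0.34]
spin rad -0.0005328815666184876
[[320.4282818  248.8110885 ]
 [318.46870724 355.41886117]]
[392 186]
```

View pics/c7.png

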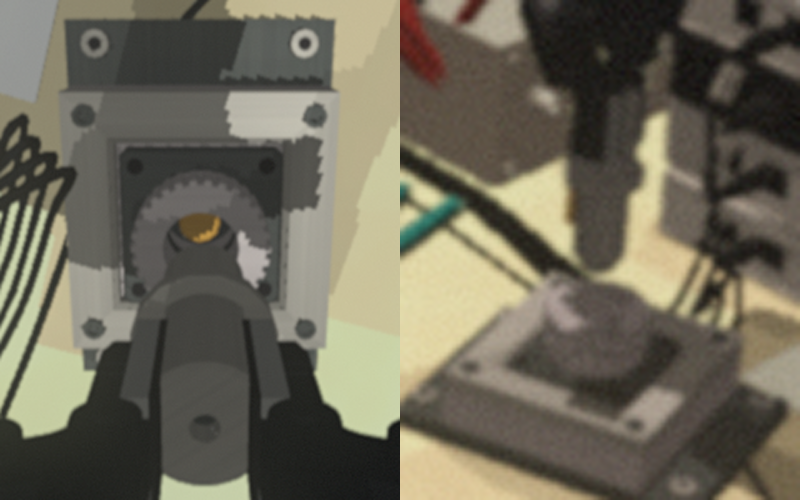

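The wrist view shows the shaft centred over the bore. The scene view shows the brass key on the shaft's left edge at (570,205), which is the keyway side. I'll insert the nose.

Request:
{"name": "jog_arm", "arguments": {
  "deltas": [
    {"translation": [0,0,6],"spin": 0,"fingers": 0.95},
    {"translation": [0,0,8],"spin": 0,"fingers": 0.95},
    {"translation": [0,0,6],"spin": 0,"fingers": 0.95},
    {"translation": [0,0,3],"spin": 0,"fingers": 0.95},
    {"translation": [0,0,3],"spin": 0,"fingers": 0.95},
    {"translation": [0,0,2],"spin": 0,"fingers": 0.95},
    {"translation": [0,0,2],"spin": 0,"fingers": 0.95},
    {"translation": [0,0,2],"spin": 0,"fingers": 0.95},
    {"translation": [0,0,0],"spin": 0,"fingers": 0.95}
  ]
}}

```text
time_s: 13.98
tool_pos: [479.0, 58.1, 127.6]
eef_rot: [0.449, -3.109, -0.0]
wrist_force: [-0.2, 0.3, -3.6]
width: 0.192
grip_force: 97.9
```

Request:
{"name": "jog_arm", "arguments": {
  "deltas": [
    {"translation": [0,0,1.5],"spin": 0,"fingers": 0.95},
    {"translation": [0,0,1.5],"spin": 0,"fingers": 0.95},
    {"translation": [0,0,1.5],"spin": 0,"fingers": 0.95},
    {"translation": [0,0,1],"spin": 0,"fingers": 0.95},
    {"translation": [0,0,1],"spin": 0,"fingers": 0.95},
    {"translation": [0,0,1],"spin": 0,"fingers": 0.95},
    {"translation": [0,0,0],"spin": 0,"fingers": 0.95}
  ]
}}

```text
time_s: 14.57
tool_pos: [479.0, 58.2, 120.2]
eef_rot: [0.45, -3.109, -0.0]
wrist_force: [-1.1, -0.7, -2.8]
width: 0.194
grip_force: 97.9
```

Request:
{"name": "jog_arm", "arguments": {
  "deltas": [
    {"translation": [0,0,0.7],"spin": 0,"fingers": 0.95},
    {"translation": [0,0,0.7],"spin": 0,"fingers": 0.95},
    {"translation": [0,0,0.7],"spin": 0,"fingers": 0.95},
    {"translation": [0,0,0.7],"spin": 0,"fingers": 0.95},
    {"translation": [0,0,0.7],"spin": 0,"fingers": 0.95},
    {"translation": [0,0,0],"spin": 0,"fingers": 0.95}
  ]
}}

```text
time_s: 15.07
tool_pos: [479.0, 58.2, 116.7]
eef_rot: [0.45, -3.109, -0.0]
wrist_force: [-0.1, -0.4, -3.1]
width: 0.193
grip_force: 97.9
```

The nose is 21.7 mm deep with no contact force, so the key is in the keyway. I'll push on.

Request:
{"name": "jog_arm", "arguments": {
  "deltas": [
    {"translation": [0,0,1.2],"spin": 0,"fingers": 0.95},
    {"translation": [0,0,1.2],"spin": 0,"fingers": 0.95},
    {"translation": [0,0,1.2],"spin": 0,"fingers": 0.95},
    {"translation": [0,0,1.2],"spin": 0,"fingers": 0.95},
    {"translation": [0,0,1.2],"spin": 0,"fingers": 0.95},
    {"translation": [0,0,1],"spin": 0,"fingers": 0.95},
    {"translation": [0,0,1],"spin": 0,"fingers": 0.95},
    {"translation": [0,0,1],"spin": 0,"fingers": 0.95},
    {"translation": [0,0,1],"spin": 0,"fingers": 0.95},
    {"translation": [0,0,0],"spin": 0,"fingers": 0.95}
  ]
}}

```text
time_s: 15.9
tool_pos: [479.2, 58.2, 106.9]
eef_rot: [-0.45, 3.109, -0.0]
wrist_force: [-0.6, -0.1, 3.7]
width: 0.196
grip_force: 98.7
```

Request:
{"name": "jog_arm", "arguments": {
  "deltas": [
    {"translation": [0,0,1.2],"spin": 0,"fingers": 0.95},
    {"translation": [0,0,1.2],"spin": 0,"fingers": 0.95},
    {"translation": [0,0,1.2],"spin": 0,"fingers": 0.95},
    {"translation": [0,0,1.2],"spin": 0,"fingers": 0.95},
    {"translation": [0,0,1.2],"spin": 0,"fingers": 0.95},
    {"translation": [0,0,1.2],"spin": 0,"fingers": 0.95},
    {"translation": [0,0,1.2],"spin": 0,"fingers": 0.95},
    {"translation": [0,0,1],"spin": 0,"fingers": 0.95},
    {"translation": [0,0,1],"spin": 0,"fingers": 0.95},
    {"translation": [0,0,0],"spin": 0,"fingers": 0.95}
  ],
  "squeeze": 120
}}

```text
time_s: 16.73
tool_pos: [479.2, 58.2, 96.5]
eef_rot: [-0.449, 3.109, -0.0]
wrist_force: [-1.6, -0.9, 6.4]
width: 0.19
grip_force: 119.6
```

Request:
{"name": "jog_arm", "arguments": {
  "deltas": [
    {"translation": [0,0,0.8],"spin": 0,"fingers": 0.95},
    {"translation": [0,0,0.8],"spin": 0,"fingers": 0.95},
    {"translation": [0,0,0.5],"spin": 0,"fingers": 0.95},
    {"translation": [0,0,0.5],"spin": 0,"fingers": 0.95},
    {"translation": [0,0,0],"spin": 0,"fingers": 0.95},
    {"translation": [0,0,0],"spin": 0,"fingers": 0.95}
  ]
}}

```text
time_s: 17.23
tool_pos: [479.3, 58.1, 94.5]
eef_rot: [-0.449, 3.108, -0.0]
wrist_force: [-5.0, -0.5, 17.6]
width: 0.189
grip_force: 121.5
```

The height of 94.5 matches the predicted 94.4 for home, and the force jump shows the shoulder is seated. I'll add slightly more push and check.

Request:
{"name": "jog_arm", "arguments": {
  "deltas": [
    {"translation": [0,0,0.5],"spin": 0,"fingers": 0.95},
    {"translation": [0,0,0.3],"spin": 0,"fingers": 0.95},
    {"translation": [0,0,0],"spin": 0,"fingers": 0.95},
    {"translation": [0,0,0],"spin": 0,"fingers": 0.95},
    {"translation": [0,0,0],"spin": 0,"fingers": 0.95},
    {"translation": [0,0,0],"spin": 0,"fingers": 0.95}
  ]
}}

```text
time_s: 17.73
tool_pos: [479.4, 58.1, 94.5]
eef_rot: [-0.449, 3.108, -0.001]
wrist_force: [-9.1, -1.5, 32.1]
width: 0.193
grip_force: 123.8
```

Run:
```python
from h import *
move_to([479,58,94.4]); s,js=snap("scene","s8"); e=proj(s,[[479,58,70]])[0].astype(int)
i,im=snap("wrist","w8")
b=cv2.resize(js[e[1]-60:e[1]+60,e[0]-48:e[0]+48],(400,500),interpolation=cv2.INTER_CUBIC)
cv2.imwrite("pics/c8.png",cv2.hconcat([cv2.resize(im[150:450,200:440],(400,500)),b])); print(read_state()["wrist_force"])
```

```text
t 17.73 pos [479.4  58.1  94.5] yaw -163.54 tool dxyz [ 0.4  -0.03  0.05] q [-0.05  0.3  -0.45  0.82 -0.   -0.34]
[-9.84024034 -1.28967916 31.39042314]
```

View pics/c8.png

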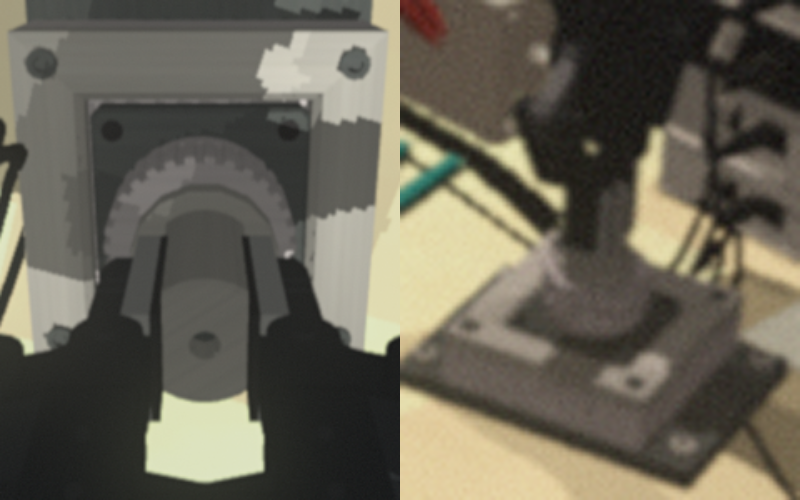

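Both views show the collar sitting on the pulley face with the flange flat in the pocket. The height didn't change under the extra push, so the shaft is fully home. I'll hand it in.

```bash
python3 -c "
from workcell import *; print(job_done())"
```

```text
the job is handed in; nothing more can be done
None
```

The job is handed in: the pulley sits flat in the nest, the key is in the keyway, and the shaft is pressed fully home and still gripped by its head at about 31 N of push, after about 18 s; the hand-in returned no verdict.

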